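# Slide the parts tray into the tool-room rack

### The arm

A 7-joint arm with a two-finger parallel gripper is mounted at the origin on the work surface. World frame = base frame: x ahead of the robot, y to its left, z up, the work surface at z = 0. Lengths are in m, angles in rad, forces in N, time in s.
With the tool pointing down it reaches from about 0.425 to 0.875 m from the base axis. Payload 4.7 kg.
Tool frame: the origin (TCP) lies at the very end of the fingers, on their centre line; the grasp point (between the pads) lies 19 mm behind it (grip_point_offset is the distance from the TCP to the grasp point, in m); x points along the fingers, z is the direction in which the jaws open and shut, and the axes are right-handed (so a half turn about x gives the same grasp; the last joint's range is limited). The gripper opens to 87 mm and grips with 3 to 60 N. Pads are 19 mm wide; open, the fingers measure 117 mm over their backs; the gripper's body (75 mm by 190 mm) begins 51 mm behind the grasp point.
Start: joints at [1.118, 0.321, -0.07, 1.45, 0.023, 1.371, -0.057], TCP at [0.293, -0.58, 0.223] pointing down, gripper open.
Joint ranges: [-2.86, 2.86], [-0.3, 2.09], [-1.38, 1.24], [0.06, 2.45], [-1.56, 4.7], [0.09, 2.05], [-2.69, 2.69]. Speed limits (rad/s): [2.57, 2.57, 3.14, 3.14, 3.14, 3.14, 3.14].

### API

Orientations are given as a rotation vector (axis times angle).
In Python, from bench import get_state, get_image, calibration, close_job, grip_point_offset gives the robot as it stands.
- The arm moves only by the tool play_rows, never from a script. Its argument "targets" is a list of rows, each an object with "claw": the closure, from 0 (fully open) to 1 (shut); "linear": the shift along the tool's x, y, z as a fraction of full scale, a list of three; "rotation": the turn, a rotation vector about the tool's x, y, z as a fraction of full scale, a list of three. In form: [{"claw": claw, "linear": [x, y, z], "rotation": [wx, wy, wz]}, ...]. A call has 1 to 10 rows; each row shifts and turns the pose as measured when the row begins, along the tool's axes as they then stand; what a row does not reach is not made up. Full scale, the value 1, is 2.5 cm for a shift and 90 degrees for a turn. A row lasts 1/12 s, in which the tool goes at most 41.7 mm and 7.16 degrees, less where a joint would pass 70% of its speed; a pose out of reach is approached as far as the arm can. A call with a number of a shift or a turn outside -1 to 1 is refused whole. A call with a gripper value outside its range is refused whole. The fingers move at their own pace and stop on an object; "newtons" is the grip in N (left out, the last holds). Time passes only in rows, so rows that do not move let the fingers close. It gives the time, the measured TCP pose, the force and the opening at its end, in the units of the state.
- get_state(): the state, without advancing time (a new reading comes with each control period).
- get_image(name): name is "side" or "top" or "wrist"; returns the picture (480x640x3 uint8, blue, green, red); there is no depth.
- calibration(name): a dict with "fx", "fy", "cx", "cy" (pixels), "rvec" (rotation vector, rad) and "tvec" (3), from world to camera coordinates, as OpenCV has them; the wrist camera has in their place "hand_eye" (4x4, takes a point from camera to tool coordinates, whose origin is the TCP and whose axes are the tool frame's). Camera axes: x right, y down, z forward; pixel columns grow to the right and rows downward; lengths in m; the calibration is good to about 2 mm. A picture is of the moment at which its call begins: read the wrist's pose just before it. calibration takes no time and is no camera call.
- close_job(): hands the job in, once; it reports no verdict.
The state is a dict: "time": time; "joint_positions": joint angles; "qd": joint speeds; "joint_torque": joint torques, N m; "position": TCP position; "tool_rot": TCP orientation; "ft_force": force on the tool from outside, world axes, zero at the start; "torque": the same for the moment, N m; "grip_width": opening from 0.0 (shut) to 1.0 (fully open).
Only numpy, scipy, OpenCV 4.12 (cv2) and the standard library are available. Lean on these libraries where they do the work, as an engineer would, in place of code of your own. Each camera call takes 0.05 s, during which the arm holds its last target. There are 200 camera calls.

### The job

Put the aluminium tray in the rack over the turned part that stands inside it: slide it, peg first, onto the lowest pair of rails that passes clear above that part, and push it fully home until the sprung clip at the back snaps around the tray's peg, firmly but without ramming it (stay below 45 N), then let go. Leave the turned parts and everything else on the bench where they stand.

Things in the scene. Friction and masses are not known exactly. Their poses are not given: they have to be found in the camera images.
- tray_mid (a point): Loose aluminium tray, about 260 g, starts flat on the bench. Plate 130 long, 152 wide (138 at its chamfered leading edge), 4 thick; low rim, top 16 above the underside, set in so that flat margins 16 wide run along both sides. This point: middle of the plate, on its underside. x runs along the tray from tab to peg (slide-in direction), z up.
- tray_tab (a point): Grip tab of the tray: upright plate 44 wide (along y), 6 thick (along x), 56 tall from the tray's underside, at the end of a 44 wide, 4 thick strip behind the tray. This point: middle of the tab, 30 above the underside, 140 behind (-x of) the tray's middle. Same axes as the tray.
- tray_peg (a point): Upright round steel peg of the tray, 16 diameter, 22 tall from the underside, on a tongue beyond the leading edge. This point: on its axis, 10 above the underside, 87 ahead (+x) of the tray's middle, 227 ahead of the tab. Same axes as the tray.
- rack: Fixed, open grey four-post rack, 270 tall, 205 wide, 150 deep, with three rail pairs one above the other; open in front, on top and underneath. Origin: on the bench, middle of the mouth, in line with the rails' front ends. x points into the rack (slide-in direction), z up. Posts at x 12 and 118, y +-90.
- rails_low: The lowest rail pair (its height varies). Origin: midway between the front ends of the two ledges, at the height of their bearing tops; axes as the rack's. Ledges 130 long, 16 wide; side walls 155 apart (the tray is 152), flaring outward in the 24 before the ledges. An upper lip 11.5 over each ledge, from 30 behind its front end, stops the tray tipping.
- seat_low (a point): Home of the peg's axis in the lowest pair's clip: 152 behind the ledges' front ends, 10 above their tops; axes as the rack's. Clip: two sprung steel arms, round tips 7.5 before this point, 12 apart, which spread round the 16 peg at about 10 to 15 N of push and close before it. A block stops the peg about 1 past this point.
- rails_mid: The middle rail pair (its height varies). Origin: midway between the front ends of the two ledges, at the height of their bearing tops; axes as the rack's. Ledges 130 long, 16 wide; side walls 155 apart (the tray is 152), flaring outward in the 24 before the ledges. An upper lip 11.5 over each ledge, from 30 behind its front end, stops the tray tipping.
- seat_mid (a point): Home of the peg's axis in the middle pair's clip: 152 behind the ledges' front ends, 10 above their tops; axes as the rack's. Clip: two sprung steel arms, round tips 7.5 before this point, 12 apart, which spread round the 16 peg at about 10 to 15 N of push and close before it. A block stops the peg about 1 past this point.
- rails_top: The topmost rail pair (its height varies). Origin: midway between the front ends of the two ledges, at the height of their bearing tops; axes as the rack's. Ledges 130 long, 16 wide; side walls 155 apart (the tray is 152), flaring outward in the 24 before the ledges. An upper lip 11.5 over each ledge, from 30 behind its front end, stops the tray tipping.
- seat_top (a point): Home of the peg's axis in the topmost pair's clip: 152 behind the ledges' front ends, 10 above their tops; axes as the rack's. Clip: two sprung steel arms, round tips 7.5 before this point, 12 apart, which spread round the 16 peg at about 10 to 15 N of push and close before it. A block stops the peg about 1 past this point.
- part_short: Short turned steel part, flange 56 across, 45 tall, standing loose on the bench; origin at the centre of its underside, z up. One of the three parts stands inside the rack under the rails, the others out on the bench.
- part_medium: Medium turned steel part, foot 60 across, stepped, 108 tall, standing loose on the bench; origin at the centre of its underside, z up. One of the three parts stands inside the rack under the rails, the others out on the bench.
- part_tall: Tall turned steel part, foot 60 across, stepped, 165 tall, standing loose on the bench; origin at the centre of its underside, z up. One of the three parts stands inside the rack under the rails, the others out on the bench.
- spanner: Bystander: a steel spanner about 200 long lying flat. Origin at its underside.
- chuck_plate: Bystander: dark steel disc 110 across with a hub, 52 tall. Origin at its underside.
- oiler: Bystander: white plastic bottle 130 tall, blue cap. Origin at its underside.
- parallel: Bystander: dark steel bar 150 x 25 x 14 lying flat. Origin at its underside.
Things that resemble listed ones, but are neither listed nor needed, are in the scene too. What is shaped like the part_medium but black, green or red is not meant.

How it is judged:
On the way:
1. the tray's leading end is between the right pair of rails, with the peg still short of the clip (((horizontal distance between part_short and rack below 0.1 m and x of tray_peg in the frame of seat_low between -0.11 and -0.02 m and y of tray_peg in the frame of seat_low between -0.02 and 0.02 m and z of tray_peg in the frame of seat_low between -0.02 and 0.02 m) or (horizontal distance between part_medium and rack below 0.1 m and x of tray_peg in the frame of seat_mid between -0.11 and -0.02 m and y of tray_peg in the frame of seat_mid between -0.02 and 0.02 m and z of tray_peg in the frame of seat_mid between -0.02 and 0.02 m) or (horizontal distance between part_tall and rack below 0.1 m and x of tray_peg in the frame of seat_top between -0.11 and -0.02 m and y of tray_peg in the frame of seat_top between -0.02 and 0.02 m and z of tray_peg in the frame of seat_top between -0.02 and 0.02 m))), for 0.1 s.
At the end, for the whole second after the job is handed in: The tray lies on the lowest rail pair that clears the part in the rack, level within 0.08 rad, its peg snapped into that pair's clip (axis within 5 mm of home along the slide, 6 mm across and in height), released (((horizontal distance between part_short and rack below 0.1 m and x of tray_peg in the frame of seat_low between -0.005 and 0.005 m and y of tray_peg in the frame of seat_low between -0.006 and 0.006 m and z of tray_peg in the frame of seat_low between -0.006 and 0.006 m) or (horizontal distance between part_medium and rack below 0.1 m and x of tray_peg in the frame of seat_mid between -0.005 and 0.005 m and y of tray_peg in the frame of seat_mid between -0.006 and 0.006 m and z of tray_peg in the frame of seat_mid between -0.006 and 0.006 m) or (horizontal distance between part_tall and rack below 0.1 m and x of tray_peg in the frame of seat_top between -0.005 and 0.005 m and y of tray_peg in the frame of seat_top between -0.006 and 0.006 m and z of tray_peg in the frame of seat_top between -0.006 and 0.006 m)) and angle between tray_tab's own z axis and vertical below 0.08 rad); the robot touches nothing.
It fails at once if the tray or the robot is rammed against the rails, clips or stop with more than 45 N (contact force between any of rails_low, rails_mid, rails_top and anything else above 45 N).
It fails at once if a turned part is shifted by more than 15 mm or tipped (distance of any of part_short, part_medium, part_tall from where it was at the start of the episode above 0.015 m or angle between any of part_short, part_medium, part_tall's own z axis and vertical above 0.2 rad).
It fails at once if another thing on the bench is shifted by more than 30 mm (distance of any of spanner, chuck_plate, oiler, parallel from where it was at the start of the episode above 0.03 m).
It also fails if it takes over 61 s, if anything falls off the work surface, if the arm or the gripper's body presses on something with over 40 N, if the wrist force passes 120 N, or if a joint passes its speed limit or range.

## Working session

There is one attempt and no reset: what is moved stays moved. The work goes in short steps, Python scripts to look and compute and a tool call to move; the robot and the scene stay as the last step left them, time stands still between calls to the robot, and variables do not carry over. Pictures are saved under pics/ and viewed, about 8 in all and at most 12, crops included, and the job is handed in when it is done.

Besides the shell and the picture viewer there is one more tool, called after ">>>" as name([rows], argument=value, ...), one row to a line, values as JSON. play_rows: Moves the arm, as the interface text tells. Shift numbers are shares of 2.5 cm and turn numbers shares of 90 degrees, none past 1 either way. Its arguments: {"type":"object","properties":{"targets":{"type":"array"},"newtons":{"type":"number"}},"required":["targets"]}

```bash
mkdir -p pics
python3 - <<'E'
from bench import *
import cv2
print(get_state()); print(grip_point_offset)
for n in("side","top","wrist"):
    print(n,calibration(n)); cv2.imwrite(f"pics/{n}0.png",get_image(n))
E
```

```text
{'time': 0.0, 'joint_positions': array([ 1.11808242,  0.32181073, -0.0700712 ,  1.45165202,  0.02262841,
        1.37082865, -0.05684005]), 'qd': array([ 4.00396649e-04, -2.56080136e-05, -7.02127187e-06, -1.41309362e-03,
        1.81098858e-04, -1.50019216e-04,  4.28598132e-04]), 'joint_torque': array([-2.16248504e-04, -4.91286707e+01, -4.03952440e-01, -3.12526631e+01,
       -6.39117393e-02,  4.34871786e-02,  1.87100641e-04]), 'position': array([ 0.29221681, -0.57999029,  0.22148094]), 'tool_rot': array([ 0.8597307 ,  1.3963451 , -0.85827505]), 'ft_force': array([-0.1457124 ,  0.00177756,  0.11009829]), 'torque': array([ 0.03941851,  0.01935834, -0.02070306]), 'grip_width': 1.0020804811618442}
0.0187
side {'fx': 566.3589738823063, 'fy': 566.3589738823063, 'cx': 325.07574627555704, 'cy': 237.3180292053773, 'rvec': array([ 0.43219492, -2.5915128 ,  1.43085966]), 'tvec': array([0.59560818, 0.23875381, 1.45863475])}
top {'fx': 547.8714178903418, 'fy': 547.8714178903418, 'cx': 313.8997397832426, 'cy': 231.97298632351738, 'rvec': array([ 2.19954037, -2.15051595,  0.07868428]), 'tvec': array([0.02918387, 0.64431252, 1.2955593 ])}
wrist {'fx': 399.8613060528375, 'fy': 399.8613060528375, 'cx': 316.3116628899696, 'cy': 240.88007491088464, 'hand_eye': array([[-1.92079928e-04, -2.88729690e-01,  9.57410638e-01,
        -1.63268779e-01],
       [ 9.80493179e-04, -9.57410249e-01, -2.88729377e-01,
         7.92924970e-02],
       [ 9.99999501e-01,  8.83275482e-04,  4.66996784e-04,
         2.51622103e-04],
       [ 0.00000000e+00,  0.00000000e+00,  0.00000000e+00,
         1.00000000e+00]])}
```

View pics/side0.png

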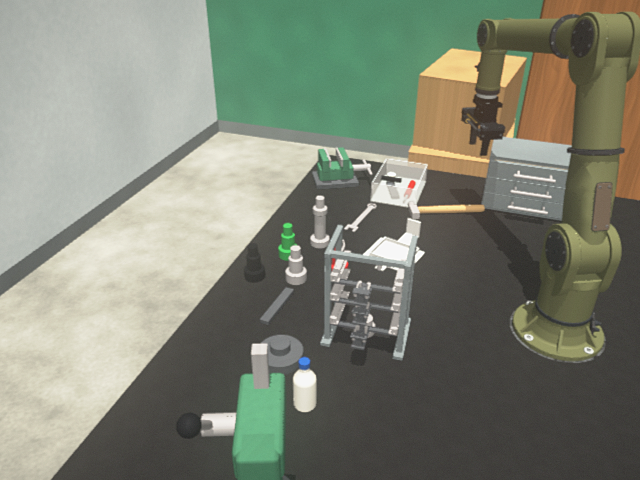

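View pics/top0.png

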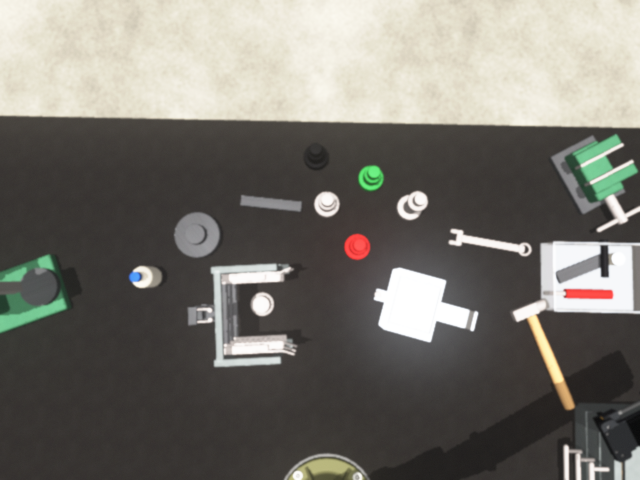

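Both pictures show the scene clearly. In the top view the tray is at (412,305), its peg at (380,295) pointing left at the rack, and its tab at (473,320). The rack is at (250,315), open to the right, with a part at (262,303) inside. The medium part (327,203) and tall part (412,205) are out on the bench. Lookalikes of the medium part are black (316,155), green (371,178) and red (357,247). The vise, the tool box at (590,278) and the hammer are distractors. That leaves the short part in the rack, so I want the low pair. I'll check this in close crops.

Run:
```python
import cv2
t=cv2.imread("pics/top0.png")[230:380,180:490]; s=cv2.imread("pics/side0.png")[205:365,310:440]
cv2.imwrite("pics/c1.png",cv2.resize(t,None,fx=2.58,fy=2.58,interpolation=cv2.INTER_CUBIC))
cv2.imwrite("pics/c2.png",cv2.resize(s,None,fx=3.75,fy=3.75,interpolation=cv2.INTER_CUBIC))
```

```text
(no output)
```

View pics/c1.png

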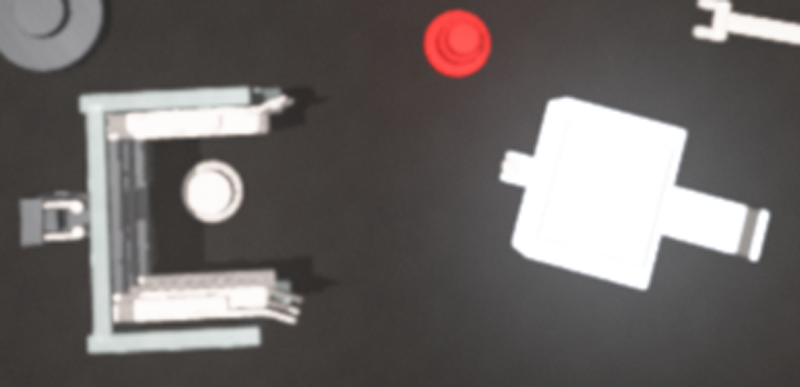

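View pics/c2.png

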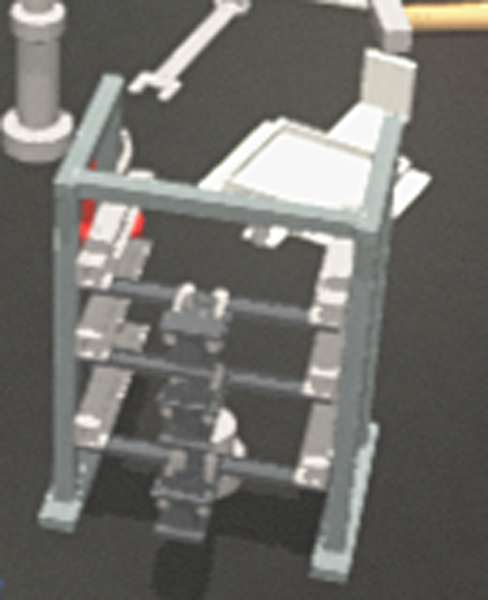

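```bash
cat > h.py <<'E'
import numpy as np,cv2
from bench import *
def ray(n,uv):
    c=calibration(n);K=np.array([[c['fx'],0,c['cx']],[0,c['fy'],c['cy']],[0,0,1]])
    R=cv2.Rodrigues(c['rvec'])[0];o=-R.T@c['tvec']
    return o,R.T@np.linalg.inv(K)@np.array([*uv,1.])
def at(n,uv,z):
    o,d=ray(n,uv);return o+d*(z-o[2])/d[2]
def proj(n,P):
    c=calibration(n);K=np.array([[c['fx'],0,c['cx']],[0,c['fy'],c['cy']],[0,0,1]])
    return cv2.projectPoints(np.array(P,float).reshape(-1,1,3),c['rvec'],c['tvec'],K,None)[0].reshape(-1,2)
def T(p): return (p[0]/2.58+180,p[1]/2.58+230)
def S(p): return (p[0]/3.75+310,p[1]/3.75+205)
E
python3 - <<'E'
from h import *
np.set_printoptions(precision=4,suppress=True)
for p in[(80,97),(88,353),(249,90),(260,331)]: print('frame top',at('top',T(p),.27))
for p in[(58,180),(365,222),(115,78),(403,115)]: print('frame side',at('side',S(p),.27))
for p,z in[((685,130),.004),((648,289),.004),((515,245),.004),((550,100),.004),((768,210),.056),((756,262),.056),((740,255),.056),((748,208),.056),((512,160),.022),((212,191),.045)]: print(p,at('top',T(p),z))
for p in[(363,50),(415,60),(410,120),(365,105)]: print('tab side',at('side',S(p),.056))
E
```

```text
frame top [0.5491 0.2412 0.27  ]
frame top [0.3581 0.2279 0.27  ]
frame top [0.5573 0.1129 0.27  ]
frame top [0.3774 0.0995 0.27  ]
frame side [0.5483 0.2421 0.27  ]
frame side [0.3662 0.2244 0.27  ]
frame side [0.5513 0.1183 0.27  ]
frame side [0.3676 0.1011 0.27  ]
(685, 130) [ 0.5343 -0.2787  0.004 ]
(648, 289) [ 0.3856 -0.2447  0.004 ]
(515, 245) [ 0.4233 -0.1201  0.004 ]
(550, 100) [ 0.5597 -0.1514  0.004 ]
(768, 210) [ 0.4643 -0.3416  0.056 ]
(756, 262) [ 0.4177 -0.3308  0.056 ]
(740, 255) [ 0.4235 -0.3165  0.056 ]
(748, 208) [ 0.4656 -0.3236  0.056 ]
(512, 160) [ 0.5029 -0.1143  0.022 ]
(212, 191) [0.469  0.1614 0.045 ]
tab side [ 0.4655 -0.3375  0.056 ]
tab side [ 0.4202 -0.3356  0.056 ]
tab side [ 0.4063 -0.2389  0.056 ]
tab side [ 0.4456 -0.2495  0.056 ]
```

```bash
cat >> h.py <<'E'
def pose():
    s=get_state();return s['position'],cv2.Rodrigues(s['tool_rot'])[0]
def rel(goalp,goalR):
    "remaining shift in tool axes (m) and rotation vector (deg)"
    p,R=pose();return R.T@(goalp-p),np.degrees(cv2.Rodrigues(R.T@goalR)[0].ravel())
E
python3 - <<'E'
from h import *
np.set_printoptions(precision=4,suppress=True)
p,R=pose();print(R)
a=np.radians(13.5);x=np.array([0,0,-1.])
for s in(1,-1):
    z=s*np.array([np.sin(a),np.cos(a),0]);y=np.cross(z,x);G=np.c_[x,y,z]
    print(s,rel(np.array([.4425,-.331,.25]),G))
E
```

```text
[[-0.0008  0.893   0.4501]
 [ 0.0013  0.4501 -0.893 ]
 [-1.     -0.0001 -0.0015]]
1 (array([-0.0281,  0.2463, -0.1549]), array([-139.7512,   -0.0448,   -0.0989]))
-1 (array([-0.0281,  0.2463, -0.1549]), array([40.2488, -0.0777,  0.0352]))
```

>>> play_rows([
  {"claw": 0,"linear": [-0.6,0.6,-0.9],"rotation": [0.075,0,0]},
  {"claw": 0,"linear": [-0.6,0.6,-0.9],"rotation": [0.075,0,0]},
  {"claw": 0,"linear": [-0.6,0.6,-0.9],"rotation": [0.075,0,0]},
  {"claw": 0,"linear": [-0.6,0.5,-0.9],"rotation": [0.075,0,0]},
  {"claw": 0,"linear": [-0.6,0.5,-1],"rotation": [0.075,0,0]},
  {"claw": 0,"linear": [-0.6,0.5,-1],"rotation": [0.075,0,0]},
  {"claw": 0,"linear": [-0.6,0.3,-1],"rotation": [0.0,0,0]},
  {"claw": 0,"linear": [-0.6,0.3,-1],"rotation": [0,0,0]},
  {"claw": 0,"linear": [0,0.3,-1],"rotation": [0,0,0]},
  {"claw": 0,"linear": [0,0.3,-1],"rotation": [0,0,0]},
], newtons=50)

```text
time: 0.98
position: [0.4044, -0.3372, 0.341]
tool_rot: [1.419, 1.072, -1.423]
ft_force: [1.1, -0.5, -1.3]
grip_width: 0.996
```

>>> play_rows([
  {"claw": 0,"linear": [0.2,0.1,-0.8],"rotation": [0,0.078,0]},
  {"claw": 0,"linear": [0.2,0.1,-0.7],"rotation": [0,0.078,0]},
  {"claw": 0,"linear": [0.2,0.1,-0.7],"rotation": [0,0.078,0]},
  {"claw": 0,"linear": [0.4,0.1,-0.6],"rotation": [0,0.078,0]},
  {"claw": 0,"linear": [0.5,0.1,-0.5],"rotation": [0,0.078,0]},
  {"claw": 0,"linear": [0.6,0.1,-0.2],"rotation": [0,0.078,0]},
  {"claw": 0,"linear": [0.6,0.1,0],"rotation": [0,0.078,0]},
  {"claw": 0,"linear": [0.6,0,0.2],"rotation": [0,0.0,0]},
  {"claw": 0,"linear": [0,0,0],"rotation": [0,0,0]},
])

```text
time: 1.73
position: [0.4646, -0.2093, 0.2948]
tool_rot: [2.097, 1.594, -0.739]
ft_force: [0.7, -0.1, 0.7]
grip_width: 1.001
```

Run:
```python
from h import *
p,R=pose();i=get_image("wrist");cv2.imwrite("pics/w1.png",i);np.savez("w1.npz",p=p,R=R);print(p,R,get_state()['joint_positions'])
```

```text
[ 0.46456458 -0.20932465  0.29475025] [[ 2.08353663e-01  9.63645048e-01 -1.67263182e-01]
 [ 7.50370004e-01 -2.67185339e-01 -6.04612976e-01]
 [-6.27322571e-01  4.64053432e-04 -7.78759383e-01]] [ 0.97395759  0.30296585 -0.14260308  1.60542899 -0.69386537  1.74975837
 -0.95747377]
```

View pics/w1.png

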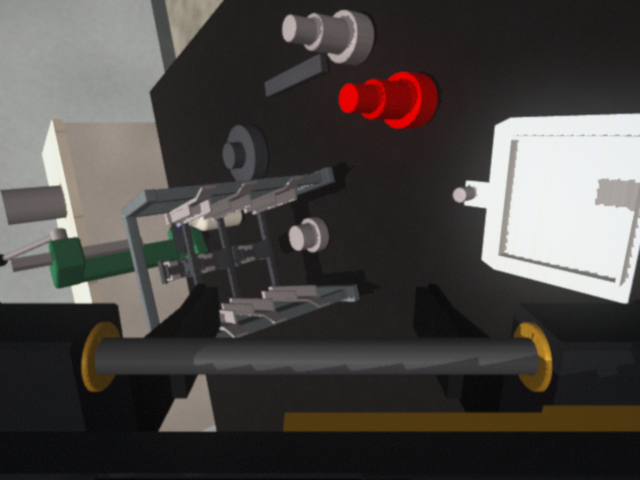

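The wrist view shows the short flanged part in the rack at (308,236). It also shows the tray peg at (460,194) and the rail pairs at (170–330,190–330). I'll enlarge the rack.

Run:
```python
import cv2
t=cv2.imread("pics/w1.png")[160:345,115:365]
t=cv2.convertScaleAbs(t,alpha=1.3,beta=10)
cv2.imwrite("pics/c3.png",cv2.resize(t,None,fx=3.2,fy=3.2,interpolation=cv2.INTER_CUBIC))
```

```text
(no output)
```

View pics/c3.png

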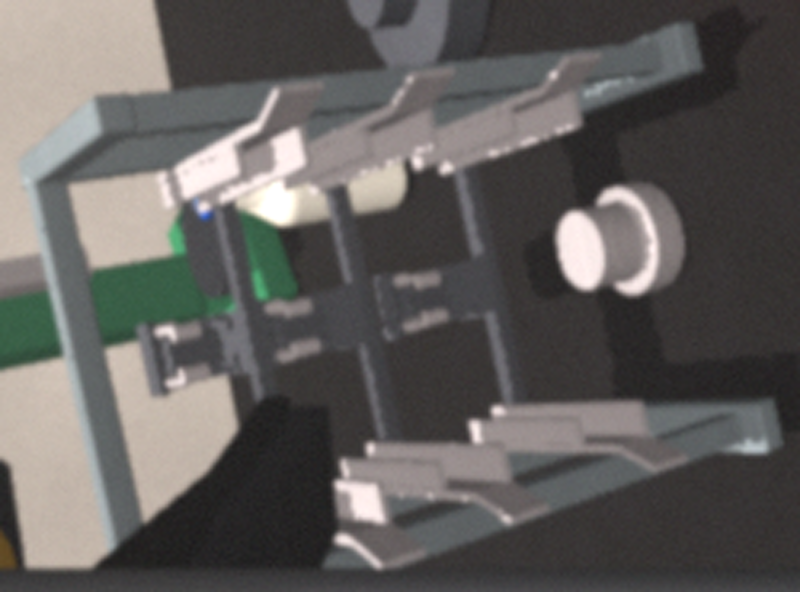

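```bash
cat >> h.py <<'E'
def wproj(P,p,R):
    c=calibration("wrist");H=c['hand_eye'];q=(np.array(P)-p)@R-H[:3,3];q=q@H[:3,:3]
    return np.c_[c['fx']*q[:,0]/q[:,2]+c['cx'],c['fy']*q[:,1]/q[:,2]+c['cy']]
def rackpts(v,L):
    L=np.array(L,float);a=v[2]  # rack x axis=(sin a, cos a)
    ex=np.array([np.sin(a),np.cos(a),0]);ey=np.array([-np.cos(a),np.sin(a),0])
    return np.array([v[0],v[1],0])+L[:,:1]*ex+L[:,1:2]*ey+L[:,2:]*[0,0,1]
E
cat > fit.py <<'E'
from h import *
from scipy.optimize import least_squares
np.set_printoptions(precision=4,suppress=True)
d=np.load("w1.npz");p,R=d['p'],d['R']
W=lambda q:np.array(q)/3.2+[115,160]
# (pixel, level, x, y)
pts=[((580,125),0,0,-.0615),((572,88),0,0,-.0775),((645,403),0,0,.0615),((650,435),0,0,.0775),((440,170),0,.13,-.0615),((490,408),0,.13,.0615),
((435,148),1,0,-.0615),((430,110),1,0,-.0775),((507,447),1,0,.0615),((513,485),1,0,.0775),((365,445),1,.13,.0615),
((305,172),2,0,-.0615),((300,130),2,0,-.0775)]
uv=np.array([W(q[0]) for q in pts])
def P(v): return rackpts(v,[[q[2],q[3],v[3+q[1]]] for q in pts])
r=least_squares(lambda v:(wproj(P(v),p,R)-uv).ravel(),[.46,.1,-.07,.08,.14,.2],loss='soft_l1')
v=r.x;print(v,np.degrees(v[2]));print((wproj(P(v),p,R)-uv).round(1))
# frame
for n,px in(("top",[(80,97),(88,353),(249,90),(260,331)]),("side",[(58,180),(365,222),(115,78),(403,115)])):
    for q in px:
        g=at(n,T(q) if n=="top" else S(q),.27)-[v[0],v[1],0];a=v[2]
        print(n,g@[np.sin(a),np.cos(a),0],g@[-np.cos(a),np.sin(a),0])
np.save("rack.npy",v)
# overlay on side & top & wrist
L=[]
for h in v[3:]:
    for s in(-1,1): L.append([[0,s*.0615,h],[0,s*.0775,h],[.13,s*.0775,h],[.13,s*.0615,h]])
    L.append([[.1445,-.006,h+.01],[.152,0,h+.01],[.1445,.006,h+.01]])
ims={n:cv2.imread(f"pics/{n}0.png") for n in("side","top")};ims["w"]=cv2.imread("pics/w1.png")
f=4
out=[]
for n,(x0,y0,x1,y1) in(("side",(315,215,435,365)),("top",(185,250,305,370)),("w",(150,165,300,345))):
    im=cv2.resize(ims[n][y0:y1,x0:x1],None,fx=f,fy=f,interpolation=cv2.INTER_CUBIC)
    for l in L:
        w=rackpts(v,l);q=wproj(w,p,R) if n=="w" else proj(n,w)
        cv2.polylines(im,[np.int32(((q-[x0,y0]+.5)*f))],len(l)==4,(0,0,255) if len(l)==4 else (255,128,0),1)
    out.append(cv2.resize(im,None,fx=600/im.shape[0]*.62,fy=600/im.shape[0]*.62) if n=="top" else im)
h=[cv2.copyMakeBorder(o,0,720-o.shape[0],0,0,0) for o in out]
cv2.imwrite("pics/ov.png",cv2.resize(np.hstack([h[0][:600],h[2][:600]]),None,fx=.74,fy=.74))
cv2.imwrite("pics/ovtop.png",out[1])
E
python3 fit.py; python3 -c "
import cv2;print(cv2.imread('pics/ov.png').shape)"
```

```text
[ 0.4627  0.099  -0.0727  0.0751  0.146   0.2022] -4.164206026268038
[[ 0.4  0.5]
 [ 0.4  0.8]
 [-1.4  0. ]
 [-0.5  1.2]
 [ 0.6  1.6]
 [ 0.8 -0. ]
 [ 0.9 -0.1]
 [-0.2 -0.5]
 [-1.2 -0.1]
 [-0.5  0.2]
 [ 0.9 -0.1]
 [ 0.5 -1.6]
 [-0.9 -1.6]]
top 0.13556299983699593 -0.09649329528464395
top 0.13615457861648567 0.09495609033649448
top 0.0070349850350677 -0.09537996720533956
top 0.006767070484959415 0.08500872963657613
side 0.13652027349420467 -0.09576061517175254
side 0.1321380764161394 0.08706400930825609
side 0.01286390749809086 -0.08982228265919533
side 0.008988858187325945 0.09468899808622389
(444, 799, 3)
```

View pics/ov.png

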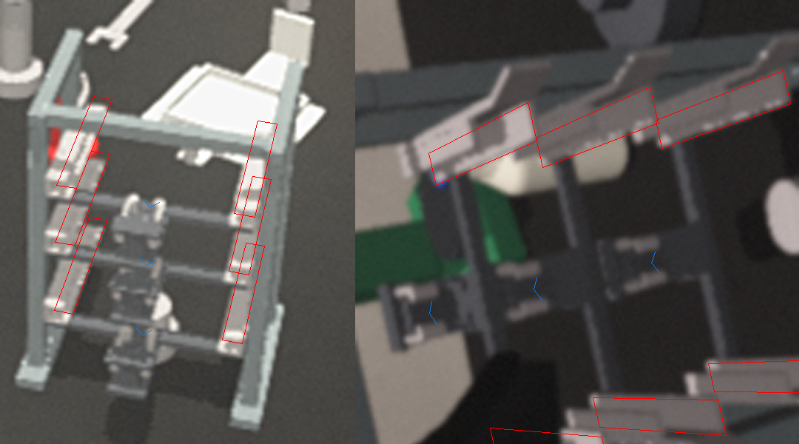

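```bash
cat >> h.py <<'E'
def wat(uv,z,p,R):
    c=calibration("wrist");H=c['hand_eye']
    d=R@H[:3,:3]@np.array([(uv[0]-c['cx'])/c['fx'],(uv[1]-c['cy'])/c['fy'],1]);o=p+R@H[:3,3]
    return o+d*(z-o[2])/d[2]
def down(a,tilt=0):
    z=-np.array([np.sin(a),np.cos(a),0]);x=np.array([0,0,-1.]);return np.c_[x,np.cross(z,x),z]
def plan(P,a):
    s,r=rel(np.array(P),down(a));print("shift/25mm",(s/.025).round(2),"turn/90",(r/90).round(3),"ft",get_state()['ft_force'].round(1))
E
python3 - <<'E'
from h import *
np.set_printoptions(precision=4,suppress=True)
d=np.load("w1.npz")
for q,z in[((460,194),.022),((497,125),.004),((483,262),.004),((632,300),.004),((512,139),.016),((500,252),.016)]: print(q,wat(q,z,d['p'],d['R']))
plan([.4425,-.331,.15],np.radians(13.5))
E
```

```text
(460, 194) [ 0.4972 -0.1136  0.022 ]
(497, 125) [ 0.5582 -0.1524  0.004 ]
(483, 262) [ 0.421  -0.1182  0.004 ]
(632, 300) [ 0.3894 -0.2455  0.004 ]
(512, 139) [ 0.5405 -0.1707  0.016 ]
(500, 252) [ 0.4339 -0.145   0.016 ]
shift/25mm [-0.14  0.46  7.57] turn/90 [-0.022 -0.567 -0.011] ft [-0.4 -1.4 -0.6]
```

>>> play_rows([
  {"claw": 0,"linear": [0,0.1,0.7],"rotation": [0,-0.071,0]},
  {"claw": 0,"linear": [0,0.1,0.7],"rotation": [0,-0.071,0]},
  {"claw": 0,"linear": [0,0.1,0.7],"rotation": [0,-0.071,0]},
  {"claw": 0,"linear": [0.2,0,0.7],"rotation": [0,-0.071,0]},
  {"claw": 0,"linear": [0.4,0,0.7],"rotation": [0,-0.071,0]},
  {"claw": 0,"linear": [0.5,0,0.7],"rotation": [0,-0.071,0]},
  {"claw": 0,"linear": [0.5,0,0.5],"rotation": [0,-0.071,0]},
  {"claw": 0,"linear": [0.5,0,0.5],"rotation": [0,-0.071,0]},
  {"claw": 0,"linear": [0.5,0,0],"rotation": [0,0,0]},
  {"claw": 0,"linear": [0.2,0,0],"rotation": [0,0,0]},
])

```text
time: 2.62
position: [0.4524, -0.3189, 0.1821]
tool_rot: [1.369, 1.001, -1.418]
ft_force: [0.0, -0.4, 0.5]
grip_width: 0.998
```

Run:
```python
from h import *
plan([.4425,-.331,.15],np.radians(14));print(pose()[0])
```

```text
shift/25mm [ 1.31 -0.29  0.49] turn/90 [-0.019  0.039 -0.02 ] ft [ 0.  -0.4  0.5]
[ 0.45242366 -0.31891859  0.18213544]
```

>>> play_rows([
  {"claw": 0,"linear": [0.7,-0.15,0.3],"rotation": [-0.019,0.039,-0.02]},
  {"claw": 0,"linear": [0.6,-0.15,0.2],"rotation": [0,0,0]},
  {"claw": 0,"linear": [0,0,0],"rotation": [0,0,0]},
  {"claw": 0,"linear": [0,0,0],"rotation": [0,0,0]},
])

```text
time: 2.95
position: [0.4459, -0.3306, 0.156]
tool_rot: [1.388, 1.079, -1.377]
ft_force: [0.1, -0.2, 0.0]
grip_width: 0.997
```

Run:
```python
from h import *
plan([.4425,-.331,.15],np.radians(14))
p,R=pose();i=get_image("wrist");cv2.imwrite("pics/w2.png",i);np.savez("w2.npz",p=p,R=R);print(p)
```

```text
shift/25mm [ 0.24 -0.13  0.05] turn/90 [ 0.002 -0.001 -0.006] ft [ 0.1 -0.2  0. ]
[ 0.44588867 -0.33058248  0.15595148]
```

View pics/w2.png

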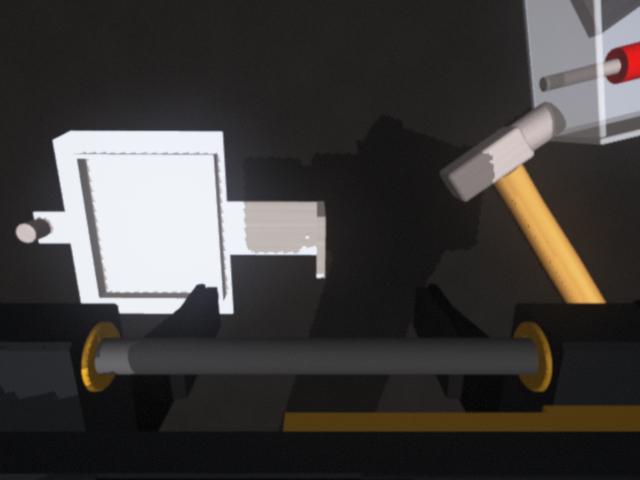

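Run:
```python
from h import *
d=np.load("w2.npz");p,R=d['p'],d['R']
for q,z in[((321,277),.056),((321,213),.056),((321,244.5),.056),((317,254),.004),((323,202),.004),((228,202),.004),((230,254),.004),((26,233),.022),((223,132),.004),((233,313),.004),((70,132),.004),((83,304),.004)]:
    w=wat(q,z,p,R);print(q,w.round(4),((w-p)@R).round(4))
```

```text
(321, 277) [ 0.4203 -0.3281  0.056 ] [ 0.0997 -0.0264  0.0038]
(321, 213) [ 0.4651 -0.3389  0.056 ] [0.1001 0.0197 0.0036]
(321, 244.5) [ 0.4436 -0.3337  0.056 ] [ 0.0999 -0.0024  0.0037]
(317, 254) [ 0.421  -0.3254  0.004 ] [ 0.1517 -0.0268  0.001 ]
(323, 202) [ 0.4624 -0.3404  0.004 ] [0.1521 0.0169 0.0057]
(228, 202) [ 0.4804 -0.2665  0.004 ] [ 0.1522  0.0169 -0.0703]
(230, 254) [ 0.4381 -0.2551  0.004 ] [ 0.1518 -0.0269 -0.0713]
(26, 233) [ 0.4965 -0.1125  0.022 ] [ 0.1341 -0.004  -0.2238]
(223, 132) [ 0.533  -0.2789  0.004 ] [ 0.1527  0.0709 -0.0708]
(233, 313) [ 0.3859 -0.2417  0.004 ] [ 0.1513 -0.0808 -0.0719]
(70, 132) [ 0.5607 -0.1655  0.004 ] [ 0.1528  0.0708 -0.1876]
(83, 304) [ 0.4247 -0.1184  0.004 ] [ 0.1515 -0.0725 -0.2009]
```

The picture shows the tab's top at (321,244), the peg at (26,233), and the tray edges lined up with the tool. I'm about 4 mm off in y and z, so I'll correct that and descend.

>>> play_rows([
  {"claw": 0,"linear": [0.4,-0.18,0.15],"rotation": [0.002,0,-0.006]},
  {"claw": 0,"linear": [0.8,0,0],"rotation": [0,0,0]},
  {"claw": 0,"linear": [0.8,0,0],"rotation": [0,0,0]},
  {"claw": 0,"linear": [0.8,0,0],"rotation": [0,0,0]},
  {"claw": 0,"linear": [0.8,0,0],"rotation": [0,0,0]},
  {"claw": 0,"linear": [0.8,0,0],"rotation": [0,0,0]},
  {"claw": 0,"linear": [0.6,0,0],"rotation": [0,0,0]},
  {"claw": 0,"linear": [0.2,0,0],"rotation": [0,0,0]},
  {"claw": 0,"linear": [0,0,0],"rotation": [0,0,0]},
])

```text
time: 3.75
position: [0.4459, -0.337, 0.0288]
tool_rot: [1.386, 1.069, -1.381]
ft_force: [-0.4, 0.2, 0.1]
grip_width: 1.0
```

Run:
```python
from h import *
d=np.load("w2.npz");p,R=d['p'],d['R']
g=p+R@[0,-.0045,.0037];g[2]=.018;plan(g,np.radians(14));print(g,pose()[0])
```

```text
shift/25mm [ 0.43 -0.25 -0.1 ] turn/90 [-0.     0.004 -0.008] ft [-0.4  0.2  0.1]
[ 0.44063697 -0.33310392  0.018     ] [ 0.44591461 -0.33695662  0.02876032]
```

>>> play_rows([
  {"claw": 0,"linear": [0.3,-0.3,-0.1],"rotation": [0,0.004,-0.008]},
  {"claw": 0,"linear": [0.15,-0.05,0],"rotation": [0,0,0]},
  {"claw": 0,"linear": [0,0,0],"rotation": [0,0,0]},
  {"claw": 0,"linear": [0,0,0],"rotation": [0,0,0]},
])

```text
time: 4.08
position: [0.4389, -0.3331, 0.0193]
tool_rot: [1.387, 1.081, -1.386]
ft_force: [0.1, -0.1, -0.3]
grip_width: 0.999
```

Run:
```python
from h import *
plan([.4406,-.3331,.018],np.radians(14))
```

```text
shift/25mm [ 0.05  0.06 -0.02] turn/90 [-0.     0.001 -0.002] ft [ 0.1 -0.1 -0.3]
```

Good. I'll close on the tab.

>>> play_rows([
  {"claw": 1,"linear": [0,0,0],"rotation": [0,0,0]},
  {"claw": 1,"linear": [0,0,0],"rotation": [0,0,0]},
  {"claw": 1,"linear": [0,0,0],"rotation": [0,0,0]},
  {"claw": 1,"linear": [0,0,0],"rotation": [0,0,0]},
  {"claw": 1,"linear": [0,0,0],"rotation": [0,0,0]},
  {"claw": 1,"linear": [0,0,0],"rotation": [0,0,0]},
  {"claw": 1,"linear": [0,0,0],"rotation": [0,0,0]},
  {"claw": 1,"linear": [0,0,0],"rotation": [0,0,0]},
], newtons=60)

```text
time: 4.75
position: [0.4408, -0.3345, 0.0221]
tool_rot: [1.387, 1.075, -1.384]
ft_force: [0.3, -0.3, -0.6]
grip_width: 0.476
```

Run:
```python
from h import *
np.set_printoptions(precision=4,suppress=True)
v=np.load("rack.npy");p,R=pose();print(p,get_state()['grip_width'])
# tray in tool frame at grasp: underside z=0 -> offset ; tab on tool axis
tz=p[2]; print("tcp above underside",tz)
for s in(-.12,-.06,0): # peg x rel seat
    w=rackpts(v,[[.152+s-.227,0,v[3]+tz+.003]])[0];print(s,w);plan(w,v[2])
```

```text
[ 0.4408 -0.3345  0.0221] 0.4756303408985268
tcp above underside 0.02213864596485635
-0.12 [ 0.4768 -0.0955  0.1002]
shift/25mm [-3.16 -0.89 -9.61] turn/90 [-0.202  0.003 -0.004] ft [ 0.3 -0.3 -0.6]
-0.06 [ 0.4725 -0.0357  0.1002]
shift/25mm [ -3.17  -1.64 -11.89] turn/90 [-0.202  0.003 -0.004] ft [ 0.3 -0.3 -0.6]
0 [0.4681 0.0242 0.1002]
shift/25mm [ -3.19  -2.39 -14.17] turn/90 [-0.202  0.003 -0.004] ft [ 0.3 -0.3 -0.6]
```

>>> play_rows([
  {"claw": 1,"linear": [0,0,0],"rotation": [0,0,0]},
  {"claw": 1,"linear": [0,0,0],"rotation": [0,0,0]},
  {"claw": 1,"linear": [0,0,0],"rotation": [0,0,0]},
  {"claw": 1,"linear": [0,0,0],"rotation": [0,0,0]},
  {"claw": 1,"linear": [0,0,0],"rotation": [0,0,0]},
  {"claw": 1,"linear": [0,0,0],"rotation": [0,0,0]},
  {"claw": 1,"linear": [0,0,0],"rotation": [0,0,0]},
  {"claw": 1,"linear": [0,0,0],"rotation": [0,0,0]},
  {"claw": 1,"linear": [0,0,0],"rotation": [0,0,0]},
])

```text
time: 5.5
position: [0.4409, -0.3338, 0.022]
tool_rot: [1.388, 1.076, -1.383]
ft_force: [0.1, 0.2, 0.1]
grip_width: 0.066
```

Run:
```python
from h import *
for i in range(3): print(pose()[0],get_state()['grip_width'],get_state()['ft_force']);get_image('top')
```

```text
[ 0.4409145  -0.3338214   0.02198506] 0.06640966929441586 [0.0555118  0.22125929 0.08741328]
[ 0.44091081 -0.33378226  0.02196436] 0.0660082666221018 [0.78390196 0.84524538 0.30402992]
[ 0.44089467 -0.33382535  0.02198149] 0.06364691359750178 [0.00129379 0.42226078 0.47530144]
```

Run:
```python
from h import *
v=np.load("rack.npy")
d=np.load("w1.npz")
print("red top img foot",at("top",T((455,45)),.01),"wrist foot",wat((418,100),.01,d['p'],d['R']))
print("hammer",at("top",(528,310),.02),"short", at("top",T((215,191)),.02))
for s in(-.25,-.15,-.12):
    w=rackpts(v,[[.152+s-.227,0,v[3]+.022+.003]])[0];print(s,w);plan(w,v[2])
    m=rackpts(v,[[.152+s-.087+.065,-.069,0],[.152+s-.087-.065,-.076,0]]);print("right/far corners",m)
```

```text
red top img foot [ 0.60933611 -0.06040239  0.01      ] wrist foot [ 0.60820107 -0.07151433  0.01      ]
hammer [ 0.46837924 -0.47192194  0.02      ] short [0.46778411 0.16117514 0.02      ]
-0.25 [ 0.48627274 -0.22517625  0.10006618]
shift/25mm [-3.13  0.73 -4.65] turn/90 [-0.202  0.002 -0.004] ft [-0.2  0.7  0.8]
right/far corners [[ 0.54020448 -0.015707    0.        ]
 [ 0.55662596 -0.1448555   0.        ]]
-0.15 [ 0.47901122 -0.12544025  0.10006618]
shift/25mm [-3.15 -0.52 -8.45] turn/90 [-0.202  0.002 -0.004] ft [-0.2  0.7  0.8]
right/far corners [[ 0.53294296  0.084029    0.        ]
 [ 0.54936445 -0.0451195   0.        ]]
-0.12 [ 0.47683277 -0.09551945  0.10006618]
shift/25mm [-3.15 -0.89 -9.59] turn/90 [-0.202  0.002 -0.004] ft [-0.2  0.7  0.8]
right/far corners [[ 0.53076451  0.1139498   0.        ]
 [ 0.547186   -0.01519869  0.        ]]
```

>>> play_rows([
  {"claw": 1,"linear": [-0.4,0,0],"rotation": [0,0,0]},
  {"claw": 1,"linear": [-0.6,0,0],"rotation": [0,0,0]},
  {"claw": 1,"linear": [-0.6,0,0],"rotation": [-0.04,0,0]},
  {"claw": 1,"linear": [-0.6,0,-0.2],"rotation": [-0.04,0,0]},
  {"claw": 1,"linear": [-0.6,0,-0.6],"rotation": [-0.04,0,0]},
  {"claw": 1,"linear": [-0.5,0,-0.8],"rotation": [-0.04,0,0]},
  {"claw": 1,"linear": [-0.1,0.2,-0.8],"rotation": [-0.04,0,0]},
  {"claw": 1,"linear": [0,0.2,-0.8],"rotation": [0,0,0]},
  {"claw": 1,"linear": [0,0.2,-0.3],"rotation": [0,0,0]},
  {"claw": 1,"linear": [0,0,0],"rotation": [0,0,0]},
])

```text
time: 6.48
position: [0.4523, -0.2454, 0.1116]
tool_rot: [1.142, 1.241, -1.152]
ft_force: [0.2, 0.5, -2.7]
grip_width: 0.06
```

Run:
```python
from h import *
v=np.load("rack.npy")
w=rackpts(v,[[.152-.25-.227,0,v[3]+.025]])[0];print(pose()[0],w,get_state()['grip_width']);plan(w,v[2])
```

```text
[ 0.45227317 -0.24537821  0.11161646] [ 0.48627274 -0.22517625  0.10006618] 0.060362203342941435
shift/25mm [ 0.46  1.42 -0.7 ] turn/90 [0.006 0.005 0.001] ft [ 0.2  0.5 -2.7]
```

>>> play_rows([
  {"claw": 1,"linear": [0.2,0.5,-0.3],"rotation": [0.006,0.005,0]},
  {"claw": 1,"linear": [0.2,0.6,-0.3],"rotation": [0,0,0]},
  {"claw": 1,"linear": [0.1,0.3,-0.2],"rotation": [0,0,0]},
  {"claw": 1,"linear": [0,0,0],"rotation": [0,0,0]},
  {"claw": 1,"linear": [0,0,0],"rotation": [0,0,0]},
])

```text
time: 6.9
position: [0.4845, -0.2276, 0.0981]
tool_rot: [1.153, 1.241, -1.163]
ft_force: [-0.6, -0.1, -3.2]
grip_width: 0.06
```

```bash
cat > look.py <<'E'
from h import *
import sys
k=sys.argv[1]
v=np.load("rack.npy");p,R=pose();np.savez(f"p{k}.npz",p=p,R=R)
w=rackpts(v,[[.152-.25-.227,0,v[3]+.025]])[0];print(p);plan(w,v[2])
a=cv2.resize(get_image("side")[190:365,300:440],None,fx=3,fy=3,interpolation=cv2.INTER_CUBIC)
b=cv2.resize(get_image("top")[240:380,185:445],None,fx=3,fy=3,interpolation=cv2.INTER_CUBIC)[:,:]
cv2.imwrite(f"pics/s{k}.png",a);cv2.imwrite(f"pics/t{k}.png",b)
b=cv2.resize(b,None,fx=.5,fy=.5)
cv2.imwrite(f"pics/st{k}.png",np.hstack([a,cv2.copyMakeBorder(b,0,a.shape[0]-b.shape[0],0,0,0)]))
E
python3 look.py 1
```

```text
[ 0.48446781 -0.22761594  0.09811183]
shift/25mm [-0.08  0.08 -0.09] turn/90 [-0.002  0.003  0.003] ft [-0.6 -0.1 -3.2]
```

View pics/t1.png

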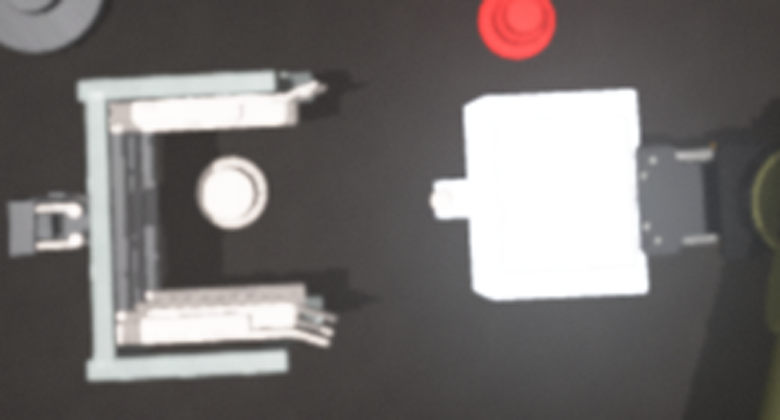

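Run:
```python
from h import *
np.set_printoptions(precision=4,suppress=True)
v=np.load("rack.npy");a=v[2];d=np.load("p1.npz");p,R=d['p'],d['R']
def rk(w): g=w-[v[0],v[1],0];return np.array([g@[np.sin(a),np.cos(a),0],g@[-np.cos(a),np.sin(a),0],g[2]])
U=lambda q:(q[0]/3+185,q[1]/3+240)
print("tcp",rk(p))
for n,q,z in[("rear far",(637,90),.08),("rear near",(648,292),.08),("front far",(487,96),.08),("front near",(496,300),.08),("peg",(440,198),.098),
 ("clip top a",(80,208),.215),("clip top b",(82,242),.215),("frame bl",(78,82),.27),("frame br",(88,381),.27),("fr far",(274,73),.27),("fr near",(288,371),.27),("inner far",(105,100),.27),
 ("top lip far in",(297,124),.202),("top ledge near in front",(305,290),.075),("mouth near in low",(303,287),.146)]:
    print(n,rk(at("top",U(q),z)))
```

```text
tcp [-0.3273  0.002   0.0981]
rear far [-0.2557 -0.0746  0.08  ]
rear near [-0.2545  0.0784  0.08  ]
front far [-0.1407 -0.0758  0.08  ]
front near [-0.1391  0.0788  0.08  ]
peg [-0.1003 -0.001   0.098 ]
clip top a [ 0.1479 -0.0126  0.215 ]
clip top b [0.1473 0.0104 0.215 ]
frame bl [ 0.1356 -0.097   0.27  ]
frame br [0.1357 0.0953 0.27  ]
fr far [ 0.0073 -0.0965  0.27  ]
fr near [0.0068 0.0952 0.27  ]
inner far [ 0.1183 -0.0844  0.27  ]
top lip far in [-0.0019 -0.0623  0.202 ]
top ledge near in front [0.0058 0.0647 0.075 ]
mouth near in low [0.0026 0.0551 0.146 ]
```

Run:
```python
from h import *
v=np.load("rack.npy");im=cv2.imread("pics/s1.png");d=np.load("p1.npz")
im=cv2.resize(im,None,fx=1.14,fy=1.14);k=3*1.14
def dr(L,c):
    q=proj("side",rackpts(v,L));cv2.polylines(im,[np.int32((q-[300,190]+.5)*k)],True,c,1)
h=v[3]
for s in(-1,1):
    dr([[0,s*.0615,h],[0,s*.0775,h],[.13,s*.0775,h],[.13,s*.0615,h]],(0,0,255))
    dr([[.03,s*.0615,h+.0115],[.03,s*.0775,h+.0115],[.13,s*.0775,h+.0115],[.13,s*.0615,h+.0115]],(0,255,255))
z=.076+.004; x=.002
dr([[-.124,x-.069,z],[-.124,x+.069,z],[-.135,x+.076,z],[-.254,x+.076,z],[-.254,x-.076,z],[-.135,x-.076,z]],(255,0,0))
cv2.imwrite("pics/s1o.png",im)
```

```text
(no output)
```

View pics/s1o.png

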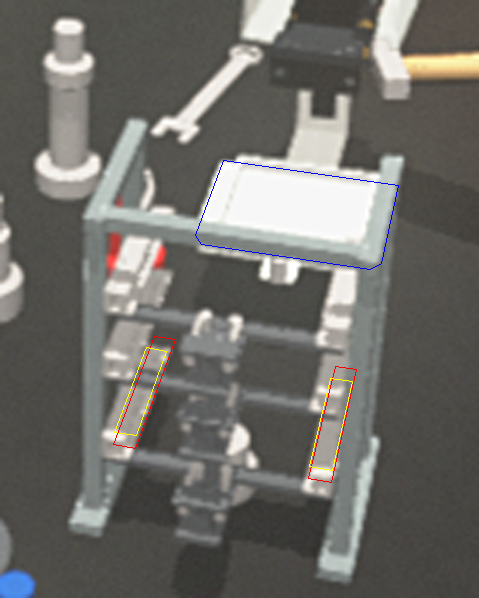

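>>> play_rows([
  {"claw": 1,"linear": [-0.1,0.12,-0.4],"rotation": [0,0.003,0.003]},
  {"claw": 1,"linear": [-0.1,0.05,-0.6],"rotation": [0,0,0]},
  {"claw": 1,"linear": [0,0,-0.6],"rotation": [0,0,0]},
  {"claw": 1,"linear": [0,0,-0.6],"rotation": [0,0,0]},
  {"claw": 1,"linear": [0,0,-0.6],"rotation": [0,0,0]},
  {"claw": 1,"linear": [0,0,-0.6],"rotation": [0,0,0]},
  {"claw": 1,"linear": [0,0,-0.3],"rotation": [0,0,0]},
  {"claw": 1,"linear": [0,0,0],"rotation": [0,0,0]},
])

```text
time: 7.67
position: [0.4791, -0.1338, 0.1058]
tool_rot: [1.166, 1.235, -1.165]
ft_force: [0.2, -0.6, -2.5]
grip_width: 0.062
```

```bash
cat > st.py <<'E'
from h import *
import sys
v=np.load("rack.npy");a=v[2];p,R=pose();g=p-[v[0],v[1],0]
print("rack: tcp x %.4f y %.4f z %.4f"%(g@[np.sin(a),np.cos(a),0],g@[-np.cos(a),np.sin(a),0],p[2]),"s=%.4f"%(g@[np.sin(a),np.cos(a),0]+.227-.152))
s,dz=float(sys.argv[1]),float(sys.argv[2])
plan(rackpts(v,[[.152+s-.227,-.001,v[3]+.022+dz]])[0],a);print(get_state()['torque'].round(2),get_state()['grip_width'])
E
python3 st.py -.11 .004
```

```text
rack: tcp x -0.2333 y 0.0006 z 0.1058 s=-0.1583
shift/25mm [ 0.19  0.03 -1.93] turn/90 [-0.009  0.    -0.001] ft [ 0.2 -0.6 -2.5]
[-0.29 -0.02  0.02] 0.061964554672918414
```

>>> play_rows([
  {"claw": 1,"linear": [0.1,0.05,0],"rotation": [-0.009,0,0]},
  {"claw": 1,"linear": [0.1,0.05,-0.4],"rotation": [0,0,0]},
  {"claw": 1,"linear": [0,0,-0.4],"rotation": [0,0,0]},
  {"claw": 1,"linear": [0,0,-0.4],"rotation": [0,0,0]},
  {"claw": 1,"linear": [0,0,-0.4],"rotation": [0,0,0]},
  {"claw": 1,"linear": [0,0,-0.3],"rotation": [0,0,0]},
  {"claw": 1,"linear": [0,0,0],"rotation": [0,0,0]},
])

```text
time: 8.25
position: [0.4776, -0.0841, 0.1003]
tool_rot: [1.157, 1.24, -1.157]
ft_force: [0.5, 0.1, -3.0]
grip_width: 0.062
```

```bash
python3 st.py -.11 .004
```

```text
rack: tcp x -0.1837 y -0.0016 z 0.1003 s=-0.1087
shift/25mm [-0.03 -0.02  0.05] turn/90 [-0.001  0.001 -0.001] ft [ 0.5  0.1 -3. ]
[-0.28  0.11 -0.04] 0.06248828326252673
```

>>> play_rows([
  {"claw": 1,"linear": [0.1,0,0],"rotation": [0,0,0]},
  {"claw": 1,"linear": [0,0,0],"rotation": [0,0,0]},
])

```text
time: 8.42
position: [0.4776, -0.0834, 0.0978]
tool_rot: [1.155, 1.24, -1.156]
ft_force: [-0.6, -0.9, -2.5]
grip_width: 0.063
```

>>> play_rows([
  {"claw": 1,"linear": [0.1,0,0],"rotation": [0,0,0]},
  {"claw": 1,"linear": [0,0,0],"rotation": [0,0,0]},
])

```text
time: 8.58
position: [0.4778, -0.0841, 0.095]
tool_rot: [1.156, 1.24, -1.156]
ft_force: [-0.0, 0.5, -2.1]
grip_width: 0.065
```

```bash
python3 st.py -.11 .000
```

```text
rack: tcp x -0.1837 y -0.0018 z 0.0950 s=-0.1087
shift/25mm [-0.08 -0.03  0.05] turn/90 [-0.001  0.001 -0.001] ft [-0.   0.5 -2.1]
[-0.23 -0.04 -0.01] 0.06508846110764954
```

>>> play_rows([
  {"claw": 1,"linear": [0.08,0,0],"rotation": [0,0,0]},
  {"claw": 1,"linear": [0,0,0],"rotation": [0,0,0]},
])

```text
time: 8.75
position: [0.4781, -0.0846, 0.0931]
tool_rot: [1.158, 1.239, -1.157]
ft_force: [-0.6, 0.7, 0.0]
grip_width: 0.064
```

>>> play_rows([
  {"claw": 1,"linear": [0.08,0,0],"rotation": [0,0,0]},
  {"claw": 1,"linear": [0,0,0],"rotation": [0,0,0]},
])

```text
time: 8.92
position: [0.4786, -0.0849, 0.0916]
tool_rot: [1.159, 1.238, -1.156]
ft_force: [-1.7, 0.9, 1.3]
grip_width: 0.068
```

```bash
python3 st.py -.11 .000; python3 look.py 2
```

```text
rack: tcp x -0.1846 y -0.0026 z 0.0916 s=-0.1096
shift/25mm [-0.22 -0.06  0.02] turn/90 [-0.003  0.001 -0.002] ft [-1.7  0.9  1.3]
[0.56 0.13 0.18] 0.0677499343464895
[ 0.47864436 -0.08491859  0.09160076]
shift/25mm [-0.33 -0.08  5.62] turn/90 [-0.003  0.001 -0.002] ft [-1.7  0.9  1.3]
```

View pics/st2.png

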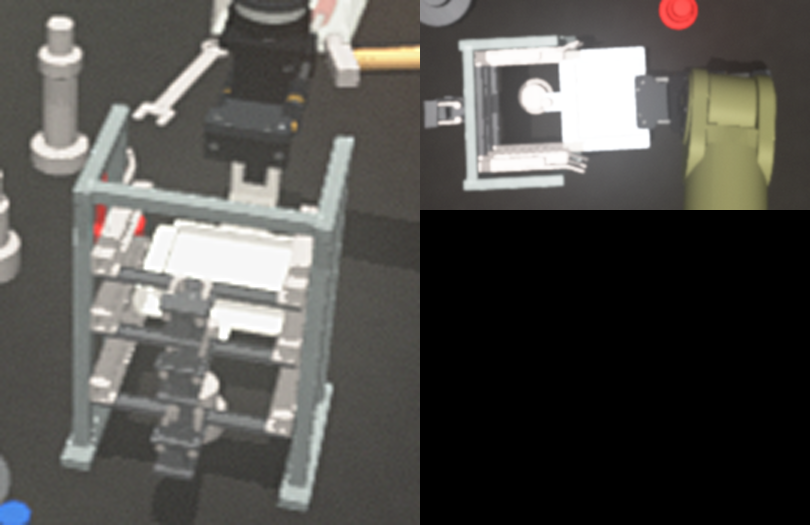

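Contact shows at a TCP height of about 0.094, so the low ledges are at about 0.072. The picture shows the tray level between the flares of the lowest pair, over the short part. I'll raise 2–3 mm and slide in.

>>> play_rows([
  {"claw": 1,"linear": [-0.17,0,0],"rotation": [0,0,0]},
  {"claw": 1,"linear": [0,0,-0.25],"rotation": [0,0,0]},
  {"claw": 1,"linear": [0,0,-0.25],"rotation": [0,0,0]},
  {"claw": 1,"linear": [0,0,-0.25],"rotation": [0,0,0]},
  {"claw": 1,"linear": [0,0,0],"rotation": [0,0,0]},
])

```text
time: 9.43
position: [0.4763, -0.0652, 0.0956]
tool_rot: [1.157, 1.238, -1.158]
ft_force: [0.3, 0.5, -2.1]
grip_width: 0.061
```

```bash
python3 st.py -.03 -.001
```

```text
rack: tcp x -0.1647 y -0.0017 z 0.0956 s=-0.0897
shift/25mm [-0.03 -0.03 -2.39] turn/90 [-0.002  0.002 -0.001] ft [ 0.3  0.5 -2.1]
[-0.27 -0.04  0.05] 0.060703879345692185
```

>>> play_rows([
  {"claw": 1,"linear": [0,0,-0.25],"rotation": [0,0,0]},
  {"claw": 1,"linear": [0,0,-0.25],"rotation": [0,0,0]},
  {"claw": 1,"linear": [0,0,-0.25],"rotation": [0,0,0]},
  {"claw": 1,"linear": [0,0,-0.25],"rotation": [0,0,0]},
  {"claw": 1,"linear": [0,0,0],"rotation": [0,0,0]},
])

```text
time: 9.85
position: [0.4743, -0.0365, 0.0953]
tool_rot: [1.156, 1.238, -1.157]
ft_force: [0.4, 0.9, -2.5]
grip_width: 0.062
```

```bash
python3 st.py -.03 -.001
```

```text
rack: tcp x -0.1359 y -0.0018 z 0.0953 s=-0.0609
shift/25mm [-0.03 -0.03 -1.24] turn/90 [-0.002  0.002 -0.001] ft [ 0.4  0.9 -2.5]
[-0.23 -0.03 -0.02] 0.06174434724794622
```

>>> play_rows([
  {"claw": 1,"linear": [0,0,-0.25],"rotation": [0,0,0]},
  {"claw": 1,"linear": [0,0,-0.25],"rotation": [0,0,0]},
  {"claw": 1,"linear": [0,0,-0.25],"rotation": [0,0,0]},
  {"claw": 1,"linear": [0,0,-0.25],"rotation": [0,0,0]},
  {"claw": 1,"linear": [0,0,0],"rotation": [0,0,0]},
])

```text
time: 10.27
position: [0.4724, -0.0086, 0.0953]
tool_rot: [1.156, 1.238, -1.157]
ft_force: [-0.4, -0.3, -3.4]
grip_width: 0.064
```

```bash
python3 st.py -.0 -.001
```

```text
rack: tcp x -0.1080 y -0.0019 z 0.0953 s=-0.0330
shift/25mm [-0.03 -0.04 -1.32] turn/90 [-0.001  0.002 -0.001] ft [-0.4 -0.3 -3.4]
[-0.25  0.04  0.02] 0.06396156974389328
```

>>> play_rows([
  {"claw": 1,"linear": [0.03,0,-0.12],"rotation": [0,0,0]},
  {"claw": 1,"linear": [0,0,-0.12],"rotation": [0,0,0]},
  {"claw": 1,"linear": [0,0,-0.12],"rotation": [0,0,0]},
  {"claw": 1,"linear": [0,0,-0.12],"rotation": [0,0,0]},
])

```text
time: 10.6
position: [0.4718, 0.0033, 0.0947]
tool_rot: [1.157, 1.237, -1.158]
ft_force: [0.2, -0.6, -1.8]
grip_width: 0.068
```

>>> play_rows([
  {"claw": 1,"linear": [0,0,-0.1],"rotation": [0,0,0]},
  {"claw": 1,"linear": [0,0,-0.1],"rotation": [0,0,0]},
])

```text
time: 10.77
position: [0.4713, 0.0084, 0.0948]
tool_rot: [1.157, 1.236, -1.159]
ft_force: [-0.9, -1.0, -0.7]
grip_width: 0.063
```

```bash
python3 st.py -.0 -.001
```

```text
rack: tcp x -0.0910 y -0.0021 z 0.0948 s=-0.0160
shift/25mm [-0.06 -0.04 -0.64] turn/90 [-0.003  0.003 -0.001] ft [-0.9 -1.  -0.7]
[-0.34  0.06  0.  ] 0.06349681533256417
```

>>> play_rows([
  {"claw": 1,"linear": [0,0,-0.12],"rotation": [0,0,0]},
])

```text
time: 10.85
position: [0.4711, 0.0113, 0.0947]
tool_rot: [1.157, 1.236, -1.159]
ft_force: [-1.0, -0.9, -1.5]
grip_width: 0.064
```

>>> play_rows([
  {"claw": 1,"linear": [0,0,-0.12],"rotation": [0,0,0]},
])

```text
time: 10.93
position: [0.4708, 0.0145, 0.0947]
tool_rot: [1.157, 1.236, -1.159]
ft_force: [-1.2, -0.7, -1.4]
grip_width: 0.064
```

>>> play_rows([
  {"claw": 1,"linear": [0,0,-0.14],"rotation": [0,0,0]},
])

```text
time: 11.02
position: [0.4706, 0.0173, 0.0948]
tool_rot: [1.156, 1.235, -1.16]
ft_force: [-0.2, -6.1, -0.6]
grip_width: 0.066
```

```bash
python3 st.py -.0 -.001
```

```text
rack: tcp x -0.0820 y -0.0019 z 0.0948 s=-0.0070
shift/25mm [-0.05 -0.04 -0.28] turn/90 [-0.003  0.004 -0.001] ft [-0.2 -6.1 -0.6]
[-1.35  0.05  0.14] 0.0663452766696833
```

>>> play_rows([
  {"claw": 1,"linear": [0,0,-0.14],"rotation": [0,0,0]},
])

```text
time: 11.1
position: [0.4703, 0.0187, 0.0949]
tool_rot: [1.153, 1.232, -1.162]
ft_force: [-0.3, -12.1, 0.9]
grip_width: 0.064
```

>>> play_rows([
  {"claw": 1,"linear": [0,0,-0.16],"rotation": [0,0,0]},
])

```text
time: 11.18
position: [0.4703, 0.0187, 0.0951]
tool_rot: [1.149, 1.227, -1.166]
ft_force: [-0.9, -14.9, 1.9]
grip_width: 0.063
```

>>> play_rows([
  {"claw": 1,"linear": [0,0,-0.18],"rotation": [0,0,0]},
])

```text
time: 11.27
position: [0.4703, 0.0187, 0.0955]
tool_rot: [1.146, 1.221, -1.17]
ft_force: [-0.4, -13.1, 2.5]
grip_width: 0.064
```

```bash
python3 st.py -.0 -.001
```

```text
rack: tcp x -0.0806 y -0.0018 z 0.0955 s=-0.0056
shift/25mm [-0.03 -0.03 -0.23] turn/90 [-0.005  0.014 -0.001] ft [ -0.4 -13.1   2.5]
[-2.34  0.1   0.26] 0.06437219614353218
```

>>> play_rows([
  {"claw": 1,"linear": [0,0,-0.2],"rotation": [-0.004,0.014,0]},
])

```text
time: 11.35
position: [0.4703, 0.0198, 0.0958]
tool_rot: [1.153, 1.236, -1.159]
ft_force: [-1.1, -11.1, -0.3]
grip_width: 0.065
```

```bash
python3 st.py -.0 -.001
```

```text
rack: tcp x -0.0795 y -0.0019 z 0.0958 s=-0.0045
shift/25mm [-0.01 -0.04 -0.18] turn/90 [-0.001  0.004 -0.001] ft [ -1.1 -11.1  -0.3]
[-2.67 -0.21  0.11] 0.0654811041861211
```

>>> play_rows([
  {"claw": 1,"linear": [0,0,-0.25],"rotation": [0,0.014,0]},
])

```text
time: 11.43
position: [0.4701, 0.021, 0.0959]
tool_rot: [1.165, 1.247, -1.153]
ft_force: [0.9, -11.0, -3.3]
grip_width: 0.064
```

```bash
python3 st.py -.0 -.001
```

```text
rack: tcp x -0.0783 y -0.0017 z 0.0959 s=-0.0033
shift/25mm [-0.01 -0.03 -0.13] turn/90 [-0.002 -0.006 -0.001] ft [  0.9 -11.   -3.3]
[-3.27 -0.08  0.11] 0.06376968017788259
```

>>> play_rows([
  {"claw": 1,"linear": [0,0,-0.28],"rotation": [0,0.004,0]},
])

```text
time: 11.52
position: [0.4695, 0.0229, 0.0956]
tool_rot: [1.167, 1.247, -1.155]
ft_force: [-0.0, -8.4, -3.4]
grip_width: 0.061
```

>>> play_rows([
  {"claw": 1,"linear": [0,0,-0.3],"rotation": [0,0.004,0]},
])

```text
time: 11.6
position: [0.4686, 0.0271, 0.0953]
tool_rot: [1.17, 1.248, -1.157]
ft_force: [-0.1, -2.6, -4.7]
grip_width: 0.065
```

```bash
python3 st.py -.0 -.001
```

```text
rack: tcp x -0.0721 y -0.0007 z 0.0953 s=0.0029
shift/25mm [-0.03  0.01  0.11] turn/90 [-0.005 -0.007  0.   ] ft [-0.1 -2.6 -4.7]
[-1.26  0.07  0.18] 0.06469220584590495
```

The force dropped from 13 N to 2.6 N, so the peg has passed the clip tips. I'll feel gently for the stop.

>>> play_rows([
  {"claw": 1,"linear": [0,0,-0.1],"rotation": [0,0,0]},
])

```text
time: 11.68
position: [0.468, 0.029, 0.095]
tool_rot: [1.169, 1.248, -1.159]
ft_force: [-0.1, -0.5, -2.5]
grip_width: 0.068
```

>>> play_rows([
  {"claw": 1,"linear": [0,0,-0.1],"rotation": [0,-0.005,0]},
])

```text
time: 11.77
position: [0.4675, 0.0314, 0.0948]
tool_rot: [1.164, 1.242, -1.163]
ft_force: [-1.2, -0.2, -2.3]
grip_width: 0.064
```

```bash
python3 st.py -.0 -.001
```

```text
rack: tcp x -0.0677 y 0.0001 z 0.0948 s=0.0073
shift/25mm [-0.05  0.05  0.29] turn/90 [-0.006 -0.002  0.001] ft [-1.2 -0.2 -2.3]
[-0.24  0.19  0.12] 0.06448332952187084
```

>>> play_rows([
  {"claw": 1,"linear": [0,0,-0.1],"rotation": [0,0,0]},
])

```text
time: 11.85
position: [0.4674, 0.0332, 0.0948]
tool_rot: [1.162, 1.24, -1.164]
ft_force: [0.4, -9.1, -1.0]
grip_width: 0.063
```

>>> play_rows([
  {"claw": 1,"linear": [0,0,-0.1],"rotation": [0,0,0]},
])

```text
time: 11.93
position: [0.4677, 0.0333, 0.095]
tool_rot: [1.159, 1.236, -1.166]
ft_force: [0.2, -12.0, -0.8]
grip_width: 0.064
```

```bash
python3 st.py -.0 -.001
```

```text
rack: tcp x -0.0659 y -0.0002 z 0.0950 s=0.0091
shift/25mm [-0.04  0.03  0.37] turn/90 [-0.006  0.003  0.001] ft [  0.2 -12.   -0.8]
[-2.7  -0.17  0.03] 0.06423967339323017
```

The stop is hard at TCP y = 0.033 with 9–12 N, so the tray is home. I'll relax, lower 1 mm and release.

>>> play_rows([
  {"claw": 1,"linear": [0.05,0,0.02],"rotation": [0,0.004,0]},
  {"claw": 1,"linear": [0,0,0],"rotation": [0,0,0]},
  {"claw": 0.5,"linear": [0,0,0],"rotation": [0,0,0]},
  {"claw": 0.5,"linear": [0,0,0],"rotation": [0,0,0]},
  {"claw": 0.5,"linear": [0,0,0],"rotation": [0,0,0]},
  {"claw": 0.5,"linear": [0,0,0],"rotation": [0,0,0]},
  {"claw": 0.5,"linear": [0,0,0],"rotation": [0,0,0]},
  {"claw": 0.5,"linear": [0,0,0],"rotation": [0,0,0]},
  {"claw": 0.5,"linear": [0,0,0],"rotation": [0,0,0]},
  {"claw": 0.5,"linear": [0,0,0],"rotation": [0,0,0]},
])

```text
time: 12.77
position: [0.4703, 0.039, 0.0962]
tool_rot: [1.167, 1.242, -1.153]
ft_force: [-0.2, -0.3, -0.0]
grip_width: 0.49
```

>>> play_rows([
  {"claw": 0.5,"linear": [-0.3,0,0.1],"rotation": [0,0,0]},
  {"claw": 0.5,"linear": [-0.5,0,0.1],"rotation": [0,0,0]},
  {"claw": 0.5,"linear": [-0.6,0,0],"rotation": [0,0,0]},
  {"claw": 0.5,"linear": [-0.8,0,0],"rotation": [0,0,0]},
  {"claw": 0.5,"linear": [-0.8,0,0],"rotation": [0,0,0]},
  {"claw": 0.5,"linear": [-0.8,0,0.5],"rotation": [0,0,0]},
  {"claw": 0.5,"linear": [-0.8,0,1],"rotation": [0,0,0]},
  {"claw": 0.5,"linear": [-0.8,0,1],"rotation": [0,0,0]},
  {"claw": 0.5,"linear": [-0.8,0,1],"rotation": [0,0,0]},
  {"claw": 0.5,"linear": [-0.8,0,1],"rotation": [0,0,0]},
])

```text
time: 13.6
position: [0.4746, -0.0782, 0.2784]
tool_rot: [1.156, 1.255, -1.147]
ft_force: [0.6, 0.1, -0.6]
grip_width: 0.502
```

>>> play_rows([
  {"claw": 0.5,"linear": [-0.2,0,1],"rotation": [0,0,0]},
  {"claw": 0.5,"linear": [0,0,1],"rotation": [0,0,0]},
  {"claw": 0.5,"linear": [0,0,1],"rotation": [0,0,0]},
  {"claw": 0.5,"linear": [0,0,1],"rotation": [0,0,0]},
  {"claw": 0.5,"linear": [0,0,1],"rotation": [0,0,0]},
  {"claw": 0.5,"linear": [0,0,0],"rotation": [0,0,0]},
  {"claw": 0.5,"linear": [0,0,0],"rotation": [0,0,0]},
])

```text
time: 14.18
position: [0.4854, -0.2183, 0.2944]
tool_rot: [1.165, 1.234, -1.148]
ft_force: [-0.1, 0.0, -0.2]
grip_width: 0.498
```

Run:
```python
from h import *
a=cv2.resize(get_image("side")[200:365,305:435],None,fx=3.2,fy=3.2,interpolation=cv2.INTER_CUBIC)
b=cv2.resize(get_image("top")[240:380,180:310],None,fx=2.9,fy=2.9,interpolation=cv2.INTER_CUBIC)
cv2.imwrite("pics/end.png",np.hstack([a,cv2.copyMakeBorder(b,0,a.shape[0]-b.shape[0],0,0,0)]))
```

```text
(no output)
```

View pics/end.png

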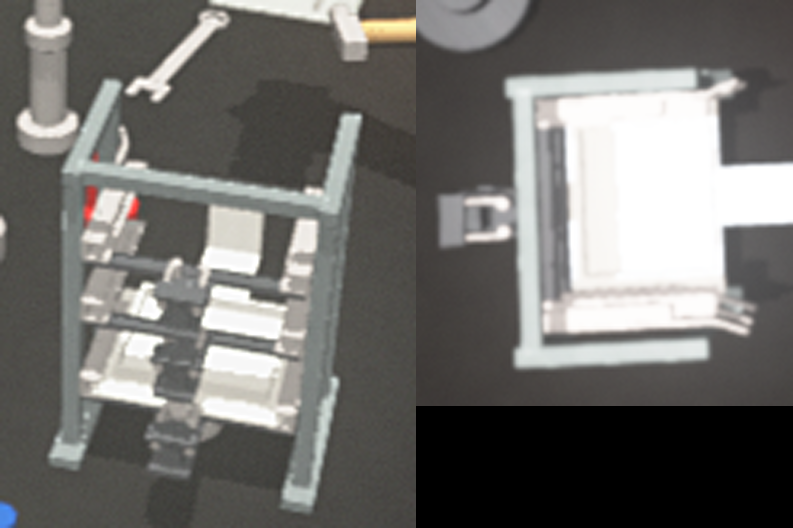

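Run:
```python
from h import *
v=np.load("rack.npy");a=v[2]
for q in[(716,130),(723,285)]:
    g=at("top",((q[0]-416)/2.9+180,q[1]/2.9+240),.076)-[v[0],v[1],0];print(g@[np.sin(a),np.cos(a),0],g@[-np.cos(a),np.sin(a),0])
print(close_job())
```

```text
0.0077267344423600365 -0.05369313548906412
0.007714528554033115 0.06814305230959063
the job is handed in; nothing more can be done
None
```

The tray is on the lowest rail pair, over the short turned part, with its peg pushed home into the clip and the gripper released. I handed the job in at about 14.2 s; it reports no verdict.

- **Choice of rails:** The close wrist view showed the short flanged part inside the rack. The medium and tall parts stood out on the bench.
- **Grip and height:** I gripped the tab across its 6 mm thickness. Touching the tray's front end down on the ledges put them about 72 mm above the bench.
- **Insertion:** The slide met almost no force until the clip. The push there peaked at about 15 N and dropped to nearly zero as the peg passed the tips. The tray then met a hard stop at about 9–12 N, well under the 45 N limit.
- **After release:** The last side and top pictures show the tray lying level on the lowest pair. Its rear edge is square to the rack, the short part looks to be still in place, and nothing touches the robot.

**Disagreement:** My camera fit of the rack put the low ledges at 75 mm, but contact found 72 mm. By the same fit, the tray's rear edge ended about 8 mm deeper than nominal (TCP reading at the stop: 9 mm). I trusted the felt stop over that fit. The clip itself was never inspected close up after release.

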